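# Seat a printed disc in the inspection fixture and swing the keeper over it

### The job

Using only your fingertips to push, nudge the white printed disc across the top of the grey inspection fixture until it drops flat into the round nest, without picking it up. Then push the orange keeper arm by its post all the way round to its stop, so that it lies over the seated disc. Leave the yellow disc and everything else on the bench where they are.

Things in the scene. Friction and masses are not known exactly. Their poses are not given: they have to be found in the camera images.
- fixture: Grey rectangular plate fixed to the bench, 190 mm (its x) by 310 mm (its y), flat top (the deck) 24 mm above the bench. Origin at bench height directly below the centre of the nest; the deck runs from -85 to +105 mm in its x and +-155 mm in its y. One disc starts at each end of the deck, 100 to 120 mm from the nest along +y or -y; which is which varies.
- nest (a point): Centre of the floor of the nest: a round black-bottomed recess in the deck, 54 mm across, 7 mm deep, so this point is 7 mm below the deck (17 mm above the bench). Axes as the fixture's.
- white_disc: The loose white printed disc with dark round pockets on its top: 50 mm diameter, 8 mm thick, about 20 g. Origin at the centre of its underside. Seated, it lies flat on the nest floor with its top 1 mm above the deck; it then has 2 mm of play all round.
- yellow_disc: The same disc in yellow, at the other end of the deck; not to be moved. Origin at the centre of its underside.
- keeper (a joint): Angle of the orange keeper arm (rad) about the vertical pivot. 0 = shut against its stop: the arm points from the pivot along the fixture's -x, over the centre of the nest. Growing angle swings it open towards the fixture's +y (clockwise from above); starts open at 1.5 to 2.1, limit 2.3. It turns with light friction (about 0.6 N at the post) and stays where it is left.
- pivot (a point): Pivot axis of the keeper at deck height (24 mm above the bench): 75 mm from the nest centre along the fixture's +x. The arm is a flat bar 18 mm wide and 5 mm thick, from 12 mm behind the pivot to 88 mm in front of it; its underside clears the deck by 3 mm, its top is 32 mm above the bench. It passes over a seated disc but not over one that stands on the deck.
- post (a point): Foot of the keeper's upright round orange post, on the arm's top 32 mm above the bench and 70 mm from the pivot axis; moves with the arm. The post is 14 mm in diameter and 30 mm tall (top 62 mm above the bench).
- spool: Filament spool lying flat, black flanges, red filament, 200 mm diameter, 65 mm high; origin at the centre of its underside. Bystander.
- glue: Standing white glue bottle, 30 mm diameter, 95 mm high, orange cap; origin at the centre of its underside. Bystander.
- scraper: Scraper lying on the bench, 240 mm long, its handle towards its -x. Bystander.
- mug: Blue mug, 82 mm across, 95 mm high; origin at the centre of its underside. Bystander.
- calipers: Steel calipers with a black slider, lying on the bench, 230 mm long along their x, 12 mm high. Bystander.
Not all that is in view belongs to the job. Leave any green or turquoise look-alike of the white_disc alone.

How it is judged:
On the way, in this order (a step that is already met when the one before it is completed fails the run):
1. the white disc lies flat in the nest, the keeper still open (horizontal distance between white_disc and nest below 0.005 m and z of white_disc in the frame of nest between -0.003 and 0.002 m and angle between white_disc's own z axis and vertical below 0.06 rad and value of joint keeper above 0.9 rad), for 0.2 s.
2. the keeper is swung to its stop over the seated disc (horizontal distance between white_disc and nest below 0.005 m and z of white_disc in the frame of nest between -0.003 and 0.002 m and angle between white_disc's own z axis and vertical below 0.06 rad and value of joint keeper below 0.1 rad), for 0.2 s.
At the end, for the whole second after the job is handed in: The white disc lies at rest and flat (within 0.06 rad) on the nest floor (within 2 mm), within 5 mm of the nest's centre; the keeper is within 0.1 rad of its stop; the yellow disc is within 12 mm of where it was (all of step 2 and linear speed of white_disc below 0.01 m/s and distance of yellow_disc from where it was at the start of the episode below 0.012 m); the robot touches nothing.
It fails at once if the white disc is lifted more than 10 mm off the deck (height (world z) of white_disc above 0.034 m).
It fails at once if the yellow disc is moved more than 12 mm (distance of yellow_disc from where it was at the start of the episode above 0.012 m).
It fails at once if something else on the bench is moved more than 15 mm (distance of any of spool, glue, scraper, mug, calipers from where it was at the start of the episode above 0.015 m).
It also fails if it takes over 67 s, if anything falls off the work surface, if the arm or the gripper's body presses on something with over 40 N, if the wrist force passes 120 N, or if a joint passes its speed limit or range.

### The arm

A 6-joint arm with a two-finger parallel gripper is mounted at the origin on the work surface. World frame = base frame: x ahead of the robot, y to its left, z up, the work surface at z = 0. Lengths are in m, angles in rad, forces in N, time in s.
With the tool pointing down it reaches from about 0.35 to 0.975 m from the base axis. Payload 4.9 kg.
Tool frame: the origin (TCP) lies at the very end of the fingers, on their centre line; the grasp point (between the pads) lies 19 mm behind it; y points along the fingers, z is the direction in which the jaws open and shut, and the axes are right-handed (so a half turn about y gives the same grasp; the last joint's range is limited). The gripper opens to 85 mm and grips with 20 to 120 N. Pads are 22 mm wide; open, the fingers measure 114 mm over their backs; the gripper's body (76 mm by 85 mm) begins 54 mm behind the grasp point. The pads swing forward as they close: fully open they stand 13 mm farther back than shut.
Start: joints at [-1.318, 0.053, 1.613, -0, 1.476, -0.119], TCP at [0.227, -0.582, 0.231] pointing down, gripper open.
Joint ranges: [-3.01, 3.01], [-1.01, 2.22], [0.06, 2.58], [-1.02, 4.17], [0.09, 2.62], [-3.14, 3.14]. Speed limits (rad/s): [2.57, 2.57, 3.14, 3.14, 3.14, 3.14].

### API

Orientations are given as a rotation vector (axis times angle).
In Python, from station import monitor, viewer, ticket gives the robot as it stands.
- The arm moves only by the tool servo_tool, never from a script. Its argument "commands" is one flat list of numbers, 7 for each row, row after row: the turn, a rotation vector about the tool's x, y, z in rad, then the shift along the tool's x, y, z in cm, then the opening, from 0 (shut) to 1 (fully open). In form: [rx, ry, rz, dx, dy, dz, claw, rx, ry, rz, dx, dy, dz, claw, ...]. A call has 1 to 20 rows; each row shifts and turns the pose as measured when the row begins, along the tool's axes as they then stand; what a row does not reach is not made up. A row lasts 1/10 s, in which the tool goes at most 50 mm and 8.59 degrees, less where a joint would pass 70% of its speed; a pose out of reach is approached as far as the arm can. A call is refused whole if a number of a shift passes 5 or a number of a turn 0.15, either way. A call with a gripper value outside its range is refused whole. The fingers move at their own pace and stop on an object; "grip_force" is the grip in N (left out, the last holds). Time passes only in rows, so rows that do not move let the fingers close. It gives the time, the measured TCP pose, the force and the opening at its end, in the units of the state.
- monitor.get_obs(): the state, without advancing time (a new reading comes with each control period).
- viewer.get_image(name): name is "side" or "top" or "wrist"; returns a dict with "frame" (480x640x3 uint8, red, green, blue), "depth" (480x640 float32, m along the optical axis (not along the pixel's ray), 0 where there is no reading), "camera_matrix" (3x3 intrinsics, pixels), "cam_to_world" (4x4, takes a point from camera to world coordinates). Camera axes: x right, y down, z forward; pixel columns grow to the right and rows downward; lengths in m; the calibration is good to about 2 mm. A picture is of the moment at which its call begins.
- ticket.finish_job(): hands the job in, once; it reports no verdict.
The state is a dict: "t": time; "q": joint angles; "dq": joint speeds; "effort": joint torques, N m; "tool_pos": TCP position; "tool_rot": TCP orientation; "contact_force": force on the tool from outside, world axes, zero at the start; "wrist_torque": the same for the moment, N m; "opening": finger opening in m.
Only numpy, scipy, OpenCV 4.12 (cv2) and the standard library are available. Lean on these libraries where they do the work, as an engineer would, in place of code of your own. Each camera call takes 0.05 s, during which the arm holds its last target.

## Working session

There is one attempt and no reset: what is moved stays moved. The work goes in short steps, Python scripts to look and compute and a tool call to move; the robot and the scene stay as the last step left them, time stands still between calls to the robot, and variables do not carry over. Pictures are saved under pics/ and viewed, and the job is handed in when it is done.

Besides the shell and the picture viewer there is one more tool, called after ">>>" by a JSON object that holds its "op" and its "data", one argument or row to a line. servo_tool: Moves the arm, as the interface text tells. Its arguments: {"type":"object","properties":{"commands":{"type":"array","items":{"type":"number"}},"grip_force":{"type":"number"}},"required":["commands"]}

```bash
mkdir -p pics
cat > h.py <<'E'
import numpy as np, cv2
from station import monitor, viewer, ticket
def snap(n,f):
    d=viewer.get_image(n); cv2.imwrite('pics/'+f,d['frame'][:,:,::-1]); np.savez('pics/'+f[:-4],**d); return d
def ray(d,u,v,z):
    K=np.array(d['camera_matrix']);T=np.array(d['cam_to_world'])
    r=T[:3,:3]@np.linalg.solve(K,[u,v,1.]);o=T[:3,3]; return o+r*(z-o[2])/r[2]
E
python3 - <<'E'
from h import *
for n in('top','side'):
    d=snap(n,n+'0.png'); print(n,np.array(d['cam_to_world']).round(3).tolist(),np.array(d['camera_matrix']).round(1).tolist())
o=monitor.get_obs();print({k:np.round(v,3).tolist() for k,v in o.items()})
E
```

```text
top [[0.03, -0.976, 0.216, 0.252], [-1.0, -0.03, 0.004, 0.05], [0.002, -0.216, -0.976, 1.38], [0.0, 0.0, 0.0, 1.0]] [[615.5, 0.0, 318.9], [0.0, 615.5, 242.6], [0.0, 0.0, 1.0]]
side [[-0.984, -0.085, 0.156, 0.327], [-0.177, 0.534, -0.827, 0.991], [-0.013, -0.841, -0.54, 0.659], [0.0, 0.0, 0.0, 1.0]] [[451.2, 0.0, 321.6], [0.0, 451.2, 245.7], [0.0, 0.0, 1.0]]
{'t': 0.1, 'q': [-1.318, 0.053, 1.614, 0.0, 1.476, -0.119], 'dq': [0.001, 0.0, -0.003, 0.0, -0.0, -0.0], 'effort': [0.001, -39.491, -37.136, -0.0, 0.004, -0.0], 'tool_pos': [0.227, -0.582, 0.23], 'tool_rot': [-0.38, 2.02, -2.016], 'contact_force': [-0.443, -0.108, -0.292], 'wrist_torque': [0.024, 0.051, 0.009], 'opening': 0.085}
```

View pics/top0.png

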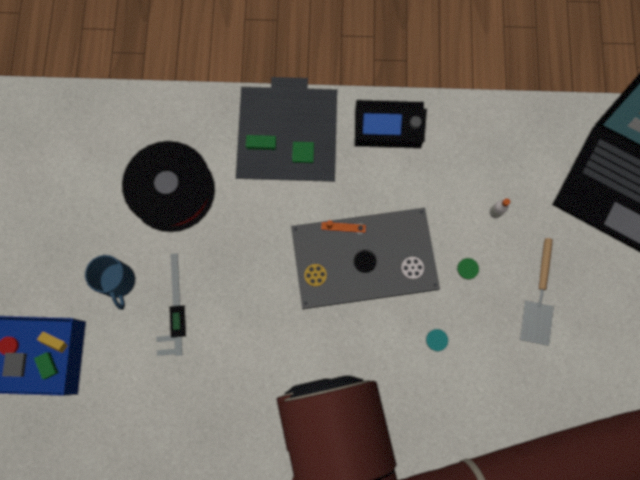

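View pics/side0.png

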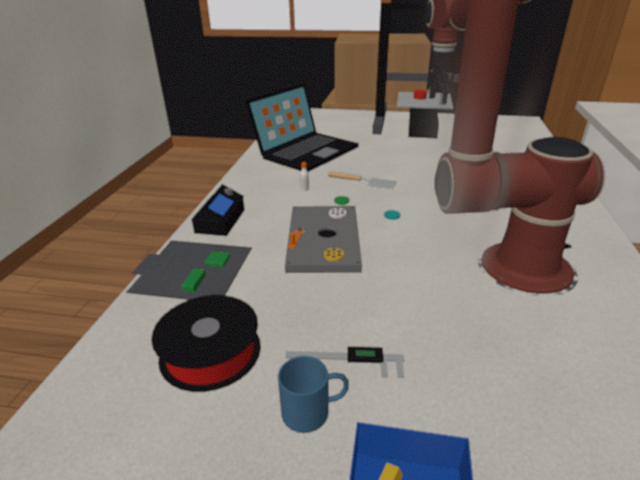

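```bash
cat > m.py <<'E'
from h import *
from scipy.spatial.transform import Rotation as R
d=dict(np.load('pics/top0.npz')); f=d['frame']; hsv=cv2.cvtColor(f,cv2.COLOR_RGB2HSV)
roi=np.zeros(f.shape[:2],np.uint8); roi[195:320,280:450]=255
def blobs(m,z,name,mn=40):
    m=(m.astype(np.uint8)*255)&roi
    for c in cv2.findContours(m,cv2.RETR_EXTERNAL,cv2.CHAIN_APPROX_NONE)[0]:
        if cv2.contourArea(c)<mn: continue
        (u,v),r=cv2.minEnclosingCircle(c); M=cv2.moments(c); uu,vv=M['m10']/M['m00'],M['m01']/M['m00']
        print(name,(round(u,1),round(v,1),round(r,1)),'cent',round(uu,1),round(vv,1),ray(d,uu,vv,z).round(4),'circ',ray(d,u,v,z)[:2].round(4),'w',cv2.minAreaRect(c))
H,S,V=[hsv[:,:,i].astype(int) for i in range(3)]
blobs((S<60)&(V>120)&(np.indices(V.shape)[1]>395)&(np.indices(V.shape)[1]<430)&(np.indices(V.shape)[0]>250)&(np.indices(V.shape)[0]<284),.032,'white')
blobs((H>17)&(H<32)&(S>120),.032,'yellow',10)
blobs((H<16)&(S>150)&(V>90),.032,'orange')
blobs((V<45),.020,'nest')
m=((S<60)&(V>50)&(V<112)).astype(np.uint8)*255&roi
m=cv2.morphologyEx(m,cv2.MORPH_CLOSE,np.ones((9,9)))
c=max(cv2.findContours(m,cv2.RETR_EXTERNAL,cv2.CHAIN_APPROX_NONE)[0],key=cv2.contourArea)
b=cv2.boxPoints(cv2.minAreaRect(c)); print(b); print(np.array([ray(d,*p,.024) for p in b]).round(4))
o=monitor.get_obs(); print(R.from_rotvec(o['tool_rot']).as_matrix().round(3))
g=f[195:320,280:450]; cv2.imwrite('pics/c0.png',cv2.resize(g,None,fx=4.5,fy=4.5,interpolation=cv2.INTER_CUBIC)[:,:,::-1])
E
python3 m.py
```

```text
white (412.3, 266.9, 11.4) cent 412.3 267.2 [ 0.5007 -0.1537  0.032 ] circ [ 0.5014 -0.1538] w ((412.0, 267.5), (21.0, 22.0), 90.0)
yellow (315.1, 274.6, 11.1) cent 315.2 274.6 [0.4775 0.0617 0.032 ] circ [0.4776 0.0619] w ((315.5, 274.5), (21.0, 21.0), 90.0)
orange (340.5, 226.5, 18.8) cent 339.3 226.4 [0.5893 0.0106 0.032 ] circ [0.5892 0.008 ] w ((340.5379333496094, 226.0448455810547), (37.45351028442383, 8.4706392288208), 4.763641834259033)
nest (364.6, 261.0, 11.1) cent 364.7 261.1 [ 0.5137 -0.0485  0.02  ] circ [ 0.5139 -0.0484] w ((364.5, 261.0), (22.0, 21.0), 90.0)
[[290.43588 225.76682]
 [427.67508 206.46756]
 [439.39426 289.80392]
 [302.15506 309.10318]]
[[ 0.5894  0.1214  0.024 ]
 [ 0.6444 -0.1905  0.024 ]
 [ 0.4531 -0.2149  0.024 ]
 [ 0.4011  0.0881  0.024 ]]
[[-0.932 -0.     0.363]
 [-0.363  0.002 -0.932]
 [-0.    -1.    -0.002]]
```

View pics/c0.png

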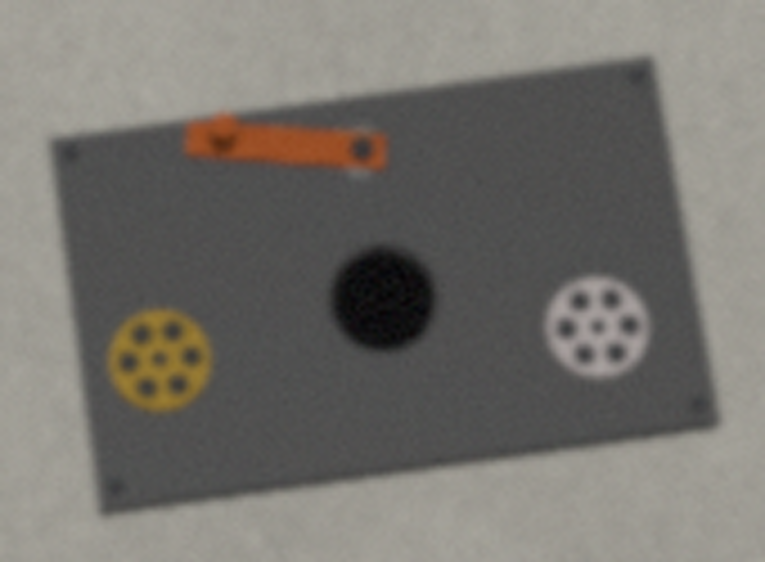

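Candidates: white disc at px (412,267) on the deck. Look-alikes are the yellow disc (315,275) on the deck, green (468,268) and turquoise (437,340) on the bench. The crop confirms the white one at the -y end; it is 106 mm from the nest, as the description expects.

>>> {"op": "servo_tool", "data": {
  "commands": [0,-0.135,0,0,0,0,0.3,0,-0.135,0,0,0,0,0.3,0,-0.135,0,0,1,0,0.3,0,-0.135,0,0,1,0,0.3,0,-0.135,0,0,1,0,0.3,0,-0.135,0,0,1,0,0.3,0,-0.135,0,0,1,0,0.3,0,-0.135,0,0,1,0,0.3]
}}

```text
t: 0.9
tool_pos: [0.2264, -0.5798, 0.1649]
tool_rot: [-1.169, 1.269, -1.259]
contact_force: [-0.1, 0.1, -0.2]
opening: 0.0256
```

```bash
cat > go.py <<'E'
import sys
from h import *
from scipy.spatial.transform import Rotation as R
def rel(t):
    o=monitor.get_obs();M=R.from_rotvec(o['tool_rot']).as_matrix()
    print('t',round(o['t'],2),'pos',np.round(o['tool_pos'],4),'zhead',np.degrees(np.arctan2(M[1,2],M[0,2])).round(2),'down',M[:,1].round(3),'F',np.round(o['contact_force'],1),'op',round(o['opening'],4))
    print('tool shift cm',(M.T@(np.array(t)-o['tool_pos'])*100).round(2))
if __name__=='__main__': rel([float(x) for x in sys.argv[1:4]])
E
python3 go.py 0.4944 -0.2083 0.08
```

```text
t 0.9 pos [ 0.2264 -0.5798  0.1649] zhead -4.31 down [-0.002  0.006 -1.   ] F [-0.1  0.1 -0.2] op 0.0256
tool shift cm [-39.     8.68  23.95]
```

>>> {"op": "servo_tool", "data": {
  "commands": [0,0,0,-3.5,0.4,2.2,0.3,0,0,0,-3.5,0.4,2.2,0.3,0,0,0,-3.5,0.4,2.2,0.3,0,0,0,-3.5,0.4,2.2,0.3,0,0,0,-3.5,0.4,2.2,0.3,0,0,0,-3.5,0.4,2.2,0.3,0,0,0,-3.5,0.4,2.2,0.3,0,0,0,-3.5,0.4,2.2,0.3,0,0,0,-3.5,0.4,2.2,0.3,0,0,0,-3.5,0.4,2.2,0.3,0,0,0,0,0,0,0.3]
}}

```text
t: 2.0
tool_pos: [0.4763, -0.231, 0.1178]
tool_rot: [-1.166, 1.28, -1.25]
contact_force: [0.0, -0.5, -0.3]
opening: 0.0258
```

```bash
python3 go.py 0.4944 -0.2083 0.08; python3 -c "
from h import *
snap('wrist','w1.png')"
```

```text
t 2.0 pos [ 0.4763 -0.231   0.1178] zhead -4.44 down [-0.007  0.016 -1.   ] F [ 0.  -0.5 -0.3] op 0.0258
tool shift cm [-2.34  3.8   1.66]
```

View pics/w1.png

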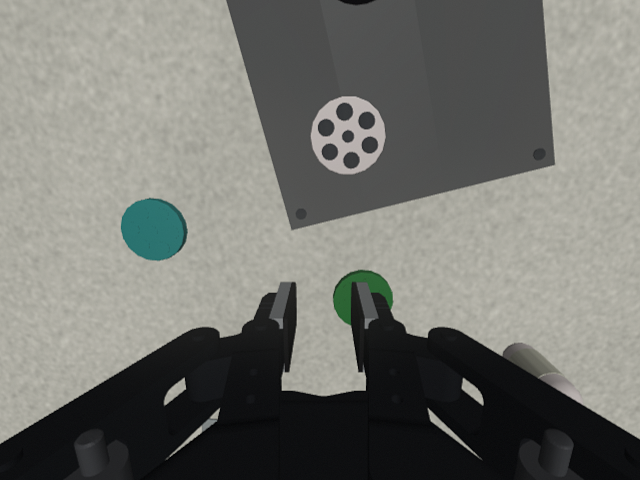

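```bash
python3 -c "
from h import *
d=np.load('pics/w1.npz')
print(ray(d,348,135,.032), ray(d,348,172,.032))
f=d['frame'];hsv=cv2.cvtColor(f,cv2.COLOR_RGB2HSV);m=((hsv[...,1]<40)&(hsv[...,2]>130)).astype(np.uint8);m[180:]=0;m[:,:305]=0;m[:,392:]=0
m[:90]=0
c=max(cv2.findContours(m,0,1)[0],key=cv2.contourArea);(u,v),r=cv2.minEnclosingCircle(c);print(u,v,r,ray(d,u,v,.032))
"
```

```text
[ 0.49866411 -0.15324474  0.032     ] [ 0.49726515 -0.1770742   0.032     ]
347.0615234375 134.51278686523438 39.32253646850586 [ 0.49806638 -0.15289144  0.032     ]
```

>>> {"op": "servo_tool", "data": {
  "commands": [0.015,0.04,0.007,-1.2,2,0.9,0.3,0,0,0,-1.2,2,0.8,0.3,0,0,0,0,2,0,0.3,0,0,0,0,1.5,0,0.3,0,0,0,0,0,0,0.3]
}}

```text
t: 2.55
tool_pos: [0.4941, -0.2128, 0.0415]
tool_rot: [-1.129, 1.303, -1.29]
contact_force: [-0.8, -0.4, -0.0]
opening: 0.0257
```

```bash
python3 go.py 0.4930 -0.208 0.0275
```

```text
t 2.55 pos [ 0.4941 -0.2128  0.0415] zhead -7.12 down [ 0.009  0.018 -1.   ] F [-0.8 -0.4 -0. ] op 0.0257
tool shift cm [-0.44  1.41 -0.18]
```

>>> {"op": "servo_tool", "data": {
  "commands": [-0.007,0,-0.018,-0.2,0.8,-0.1,0.3,0,0,0,-0.1,0.6,0,0.3,0,0,0,0,0,0,0.3]
}}

```text
t: 2.85
tool_pos: [0.4935, -0.2115, 0.028]
tool_rot: [-1.148, 1.301, -1.304]
contact_force: [0.5, -0.2, 0.0]
opening: 0.0253
```

```bash
python3 go.py 0.4930 -0.208 0.0270; python3 -c "
from h import *
snap('wrist','w2.png');snap('side','s2.png')"
```

```text
t 2.85 pos [ 0.4935 -0.2115  0.028 ] zhead -7.27 down [ 0.    -0.002 -1.   ] F [ 0.5 -0.2  0. ] op 0.0253
tool shift cm [-0.34  0.1  -0.1 ]
```

View pics/w2.png

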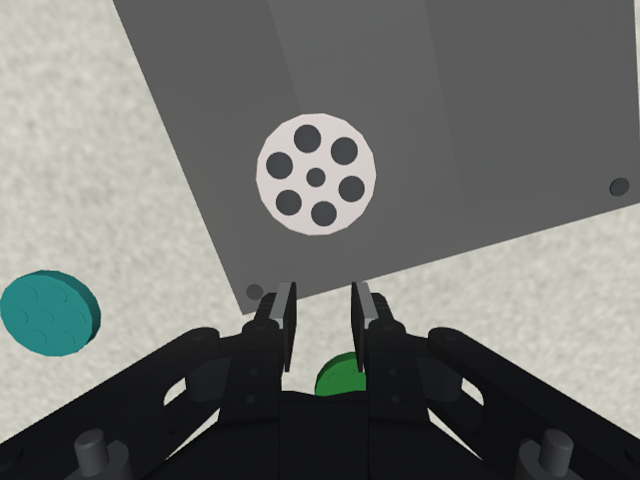

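View pics/s2.png

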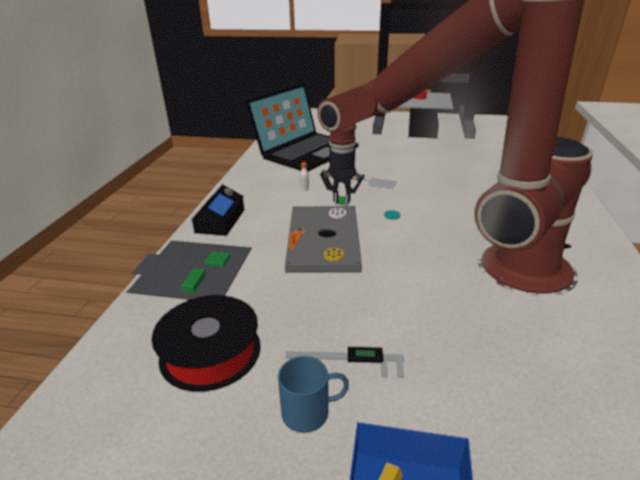

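>>> {"op": "servo_tool", "data": {
  "commands": [0,0,0,-0.6,0.1,-0.2,0.3,0,0,0,-0.6,0,-0.1,0.3,0,0,0,-0.6,0,0,0.3,0,0,0,-0.6,0,0,0.3,0,0,0,-0.6,0,0,0.3,0,0,0,-0.6,0,0,0.3,0,0,0,-0.6,0,0,0.3,0,0,0,-0.6,0,0,0.3,0,0,0,-0.6,0,0,0.3,0,0,0,-0.6,0,0,0.3,0,0,0,0,0,0,0.3]
}}

```text
t: 4.05
tool_pos: [0.5005, -0.1465, 0.0296]
tool_rot: [-1.147, 1.295, -1.307]
contact_force: [0.6, 0.4, -0.2]
opening: 0.0255
```

```bash
python3 go.py 0.5095 -0.081 0.0270; python3 -c "
from h import *
snap('wrist','w3.png')"
```

```text
t 4.05 pos [ 0.5005 -0.1465  0.0296] zhead -7.2 down [ 0.005 -0.004 -1.   ] F [ 0.6  0.4 -0.2] op 0.0255
tool shift cm [-6.62  0.23  0.07]
```

View pics/w3.png

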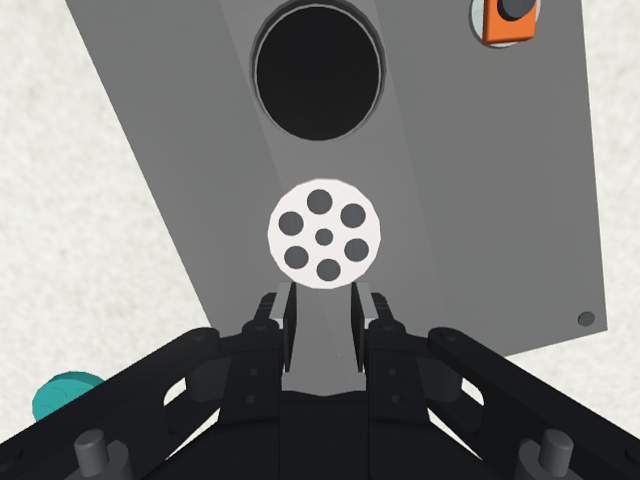

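```bash
cat > wm.py <<'E'
import sys
from h import *
d=np.load('pics/'+sys.argv[1]);f=d['frame'];hsv=cv2.cvtColor(f,cv2.COLOR_RGB2HSV)
def big(m,name,z):
    m=m.astype(np.uint8); c=max(cv2.findContours(m,0,1)[0],key=cv2.contourArea);c=cv2.convexHull(c);e=cv2.fitEllipse(c);print(name,np.round(e[0],1),np.round(e[1],1),ray(d,*e[0],z).round(4))
    p=c[:,0,:].astype(float); w=np.array([ray(d,*q,z)[:2] for q in p]); A=np.c_[2*w,np.ones(len(w))]; s=np.linalg.lstsq(A,(w**2).sum(1),rcond=None)[0]; print('  circle fit',s[:2].round(4),'r',np.sqrt(s[2]+s[:2]@s[:2]).round(4))
    return s[:2]
y,x=np.indices(f.shape[:2]);roi=(x>200)&(x<440)&(y<295)&(y>0)
a=big((hsv[...,1]<40)&(hsv[...,2]>200)&roi,'disc',.032)
b=big((hsv[...,2]<60)&(y<160)&(x>200)&(x<440),'nest',.017)
print(b-a,np.linalg.norm(b-a))
E
python3 wm.py w3.npz
```

```text
disc [323.9 233.5] [109.7 112.2] [ 0.5055 -0.1133  0.032 ]
  circle fit [ 0.5054 -0.1145] r 0.0245
nest [317.2  73.1] [121.6 133.4] [ 0.5111 -0.0473  0.017 ]
  circle fit [ 0.5109 -0.0485] r 0.0257
[0.00558013 0.06594607] 0.06618173286132381
```

>>> {"op": "servo_tool", "data": {
  "commands": [0,0,0,-0.6,0.15,-0.03,0.3,0,0,0,-0.6,0.08,-0.03,0.3,0,0,0,-0.6,0.05,-0.03,0.3,0,0,0,-0.6,0.03,-0.03,0.3,0,0,0,-0.6,0.03,-0.03,0.3,0,0,0,-0.6,0.03,-0.03,0.3,0,0,0,-0.6,0.03,-0.03,0.3,0,0,0,-0.4,0.03,-0.02,0.3,0,0,0,0,0,0,0.3]
}}

```text
t: 5.0
tool_pos: [0.5077, -0.1, 0.0283]
tool_rot: [-1.145, 1.287, -1.315]
contact_force: [-1.0, -1.3, 3.6]
opening: 0.0258
```

```bash
python3 go.py 0.507 -0.081 0.0270; python3 -c "
from h import *
snap('wrist','w4.png')";python3 wm.py w4.npz
```

```text
t 5.0 pos [ 0.5077 -0.1     0.0283] zhead -7.22 down [ 0.012 -0.011 -1.   ] F [-1.  -1.3  3.6] op 0.0258
tool shift cm [-1.88  0.11 -0.31]
disc [325.6 235.3] [110.7 113.2] [ 0.5134 -0.0673  0.032 ]
  circle fit [ 0.5133 -0.0684] r 0.0245
nest [314.2 179.7] [100.9 107.8] [ 0.5113 -0.0447  0.017 ]
  circle fit [ 0.5109 -0.0483] r 0.0255
[-0.00236662  0.02015018] 0.020288682102665122
```

View pics/w4.png

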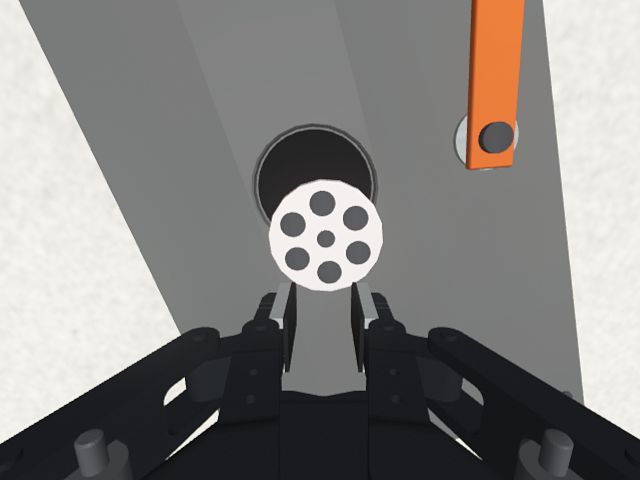

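>>> {"op": "servo_tool", "data": {
  "commands": [-0.01,0,0.01,-0.4,0,-0.12,0.3,0,0,0,-0.4,0,-0.12,0.3,0,0,0,-0.4,0,-0.12,0.3,0,0,0,-0.3,0,-0.1,0.3,0,0,0,0,0,0,0.3]
}}

```text
t: 5.55
tool_pos: [0.5045, -0.0833, 0.0278]
tool_rot: [-1.143, 1.302, -1.301]
contact_force: [0.1, -0.1, -0.6]
opening: 0.0259
```

```bash
python3 go.py 0.505 -0.081 0.0270; python3 -c "
from h import *
snap('wrist','w5.png')";python3 wm.py w5.npz
```

```text
t 5.55 pos [ 0.5045 -0.0833  0.0278] zhead -7.29 down [ 0.002  0.003 -1.   ] F [ 0.1 -0.1 -0.6] op 0.0259
tool shift cm [-0.23  0.08  0.02]
disc [325.9 231.5] [111.1 111.5] [ 0.5106 -0.0489  0.032 ]
  circle fit [ 0.5105 -0.05  ] r 0.0243Traceback (most recent call last):
  File "wm.py", line 10, in <module>
    b=big((hsv[...,2]<60)&(y<160)&(x>200)&(x<440),'nest',.017)
  File "wm.py", line 5, in big
    m=m.astype(np.uint8); c=max(cv2.findContours(m,0,1)[0],key=cv2.contourArea);c=cv2.convexHull(c);e=cv2.fitEllipse(c);print(name,np.round(e[0],1),np.round(e[1],1),ray(d,*e[0],z).round(4))
                            ~~~^^^^^^^^^^^^^^^^^^^^^^^^^^^^^^^^^^^^^^^^^^^^^^^^
ValueError: max() iterable argument is empty
```

View pics/w5.png

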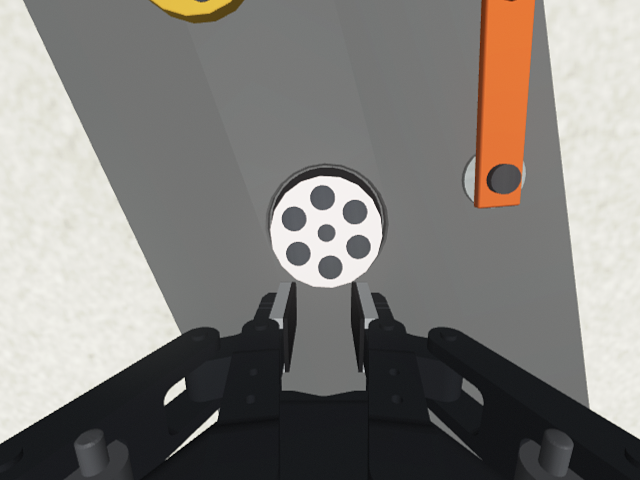

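>>> {"op": "servo_tool", "data": {
  "commands": [0,0,0,-0.3,0,0,0.3,0,0,0,-0.2,0,0,0.3,0,0,0,0,0,0,0.3]
}}

```text
t: 5.9
tool_pos: [0.5023, -0.0764, 0.0251]
tool_rot: [-1.145, 1.308, -1.296]
contact_force: [-1.1, 0.4, -0.6]
opening: 0.0254
```

```bash
python3 go.py 0.505 -0.081 0.0270; python3 -c "
from h import *
snap('wrist','w6.png')";python3 wm.py w6.npz 2>&1 | head -3
```

```text
t 5.9 pos [ 0.5023 -0.0764  0.0251] zhead -7.29 down [-0.004  0.006 -1.   ] F [-1.1  0.4 -0.6] op 0.0254
tool shift cm [ 0.42 -0.19  0.32]
disc [331.3 240.4] [106.5 109.4] [ 0.5103 -0.0456  0.032 ]
  circle fit [ 0.5102 -0.0467] r 0.0233
Traceback (most recent call last):
```

View pics/w6.png

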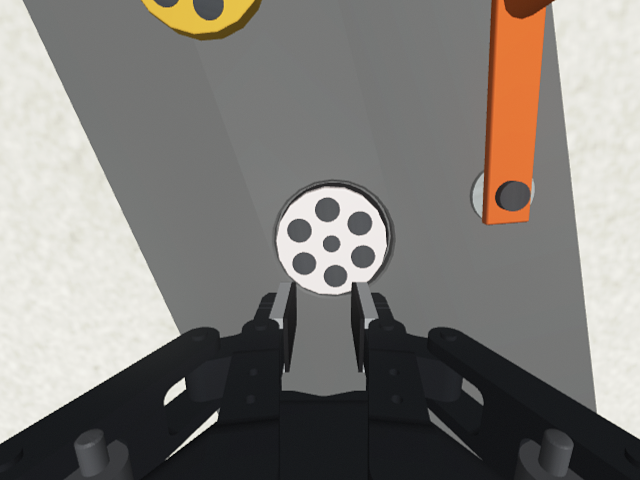

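>>> {"op": "servo_tool", "data": {
  "commands": [0,0,0,0.5,-0.2,0,0.3,0,0,0,0.5,-1,0,0,0,0,0,0,-3,0,0,0,0,0,0,-4,0,0,0,0,0,0,-4,0,0,0,0,0,0,0,0,0]
}}

```text
t: 6.55
tool_pos: [0.5002, -0.0895, 0.1528]
tool_rot: [-1.146, 1.312, -1.296]
contact_force: [0.1, -0.9, -0.0]
opening: -0.0
```

```bash
sed -i 's/^a=big.*/a=big((hsv[...,1]<40)\&(hsv[...,2]>170)\&(x>280)\&(x<450)\&(y<340)\&(y>100),"disc",.025)/; s/^b=.*//; s/^print(b-a.*//' wm.py; python3 go.py 0.505 -0.081 0.0270; python3 -c "
from h import *
d=snap('wrist','w7.png')";python3 wm.py w7.npz 2>&1 | tail -3
```

```text
t 6.55 pos [ 0.5002 -0.0895  0.1528] zhead -7.38 down [-0.007  0.006 -1.   ] F [ 0.1 -0.9 -0. ] op -0.0
tool shift cm [-0.84 12.58  0.46]
disc [329.4 184.6] [60.1 60.8] [ 0.5103 -0.0483  0.025 ]
  circle fit [ 0.5103 -0.0489] r 0.0243
```

View pics/w7.png

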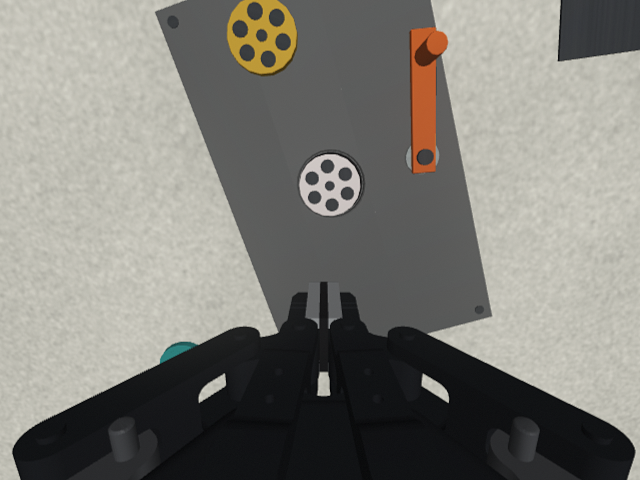

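Disc at (329,185) lies inside the rim ring, no side wall showing. I'll check its flatness by depth and locate pivot and post.

```bash
python3 -c "
from h import *
d=np.load('pics/w7.npz');K=d['camera_matrix'];T=d['cam_to_world'];D=d['depth']
def P(u,v):
    z=D[v,u];p=np.linalg.solve(K,[u,v,1])*z;return T[:3,:3]@p+T[:3,3]
pts=[P(u,v) for u in range(303,356,2) for v in range(158,212,2) if np.hypot(u-329.4,v-184.6)<26 and D[v,u]>0]
A=np.array(pts);top=A[A[:,2]>np.percentile(A[:,2],40)]
s=np.linalg.lstsq(np.c_[top[:,:2],np.ones(len(top))],top[:,2],rcond=None)[0];print('disc z',np.median(top[:,2]),'slope',s[:2])
dk=np.array([P(u,v) for u,v in [(280,150),(290,220),(380,180),(330,120),(330,240),(370,230)]]);print('deck',dk[:,2])
print('pivot',ray(d,425,157,.033),'posttop',ray(d,436,42,.062), P(436,42))
n=np.array([.5113,-.0485]);
"
```

```text
disc z 0.02514880679358339 slope [-0.00054081 -0.00138399]
deck [0.02329413 0.02264232 0.02418832 0.0240264  0.02329999 0.02448435]
pivot [ 0.58553392 -0.0361761   0.033     ] posttop [0.5874099  0.03430879 0.062     ] [0.58761826 0.03446198 0.06136908]
```

>>> {"op": "servo_tool", "data": {
  "commands": [0,0.13,0,0,0,0,0,0,0.13,0,0,0,0,0,0,0.13,0,0,0,0,0,0,0.13,0,0,0,0,0,0,0.06,0,0,0,0,0,0,0,0,0,0,0,0]
}}

```text
t: 7.2
tool_pos: [0.4954, -0.0902, 0.1466]
tool_rot: [-0.78, 1.745, -1.715]
contact_force: [0.1, -0.2, 0.2]
opening: 0.0003
```

```bash
python3 go.py 0.611 0.0615 0.13
```

```text
t 7.2 pos [ 0.4954 -0.0902  0.1466] zhead -42.1 down [-0.017  0.01  -1.   ] F [ 0.1 -0.2  0.2] op 0.0003
tool shift cm [-19.01   1.61  -1.57]
```

>>> {"op": "servo_tool", "data": {
  "commands": [0.017,0,-0.01,-3.8,0,-0.3,0,0,0,0,-3.8,0,-0.3,0,0,0,0,-3.8,0.3,-0.3,0,0,0,0,-3.8,0.3,-0.3,0,0,0,0,-3.2,0.3,-0.3,0,0,0,0,0,0,0,0]
}}

```text
t: 7.8
tool_pos: [0.6087, 0.0591, 0.1303]
tool_rot: [-0.791, 1.728, -1.732]
contact_force: [0.9, -0.6, 0.4]
opening: -0.0001
```

```bash
python3 go.py 0.611 0.0615 0.043
```

```text
t 7.8 pos [0.6087 0.0591 0.1303] zhead -41.89 down [-0.017 -0.01  -1.   ] F [ 0.9 -0.6  0.4] op -0.0001
tool shift cm [-0.5   8.72  0.07]
```

>>> {"op": "servo_tool", "data": {
  "commands": [0.003,0,0.017,-0.3,2.5,0,0,0,0,0,-0.2,2.5,0,0,0,0,0,0,2,0,0,0,0,0,0,1.2,0,0,0,0,0,0,0,0,0]
}}

```text
t: 8.3
tool_pos: [0.6097, 0.0608, 0.0441]
tool_rot: [-0.781, 1.724, -1.72]
contact_force: [-0.1, -0.2, 0.7]
opening: -0.0002
```

```bash
python3 go.py 0.611 0.0615 0.043; python3 -c "
from h import *
snap('wrist','w8.png')"
```

```text
t 8.3 pos [0.6097 0.0608 0.0441] zhead -41.53 down [-0.007 -0.001 -1.   ] F [-0.1 -0.2  0.7] op -0.0002
tool shift cm [-0.14  0.11  0.05]
```

View pics/w8.png

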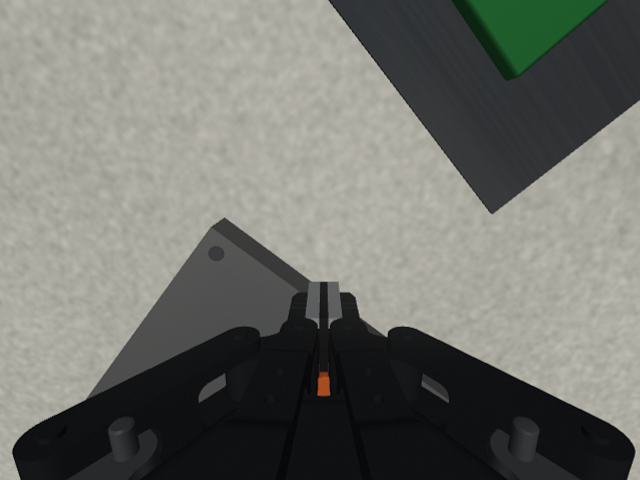

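```bash
cat > arc.py <<'E'
import sys
from go import *
s=float(sys.argv[1])/1000
piv=np.array([.5857,-.036])
o=monitor.get_obs();M=R.from_rotvec(o['tool_rot']).as_matrix();p=np.array(o['tool_pos']);prev=p[:2]
xd=M[:2,0];zd=M[:2,2]
print('t',o['t'],p.round(4),'F',np.round(o['contact_force'],1),'implied post',(p[:2]+s*xd).round(4))
for h in [float(a) for a in sys.argv[2:]]:
    t=piv+.07*np.array([np.cos(np.radians(h)),np.sin(np.radians(h))])-s*xd
    e=t-prev;print(h,t.round(4),'dx,dz cm',(100*e@xd).round(2),(100*e@zd).round(2));prev=t
print('dz down',round((p[2]-.043)*100,2))
E
python3 arc.py 18 88.5 98 108 118 128 138 148 158 168 178 188 191
```

```text
t 8.35 [0.6103 0.0607 0.0451] F [0.4 0.2 0. ] implied post [0.5983 0.0472]
88.5 [0.5995 0.0474] dx,dz cm 1.71 0.07
98.0 [0.5879 0.0468] dx,dz cm 0.82 -0.82
108.0 [0.576 0.044] dx,dz cm 0.99 -0.71
118.0 [0.5648 0.0393] dx,dz cm 1.1 -0.52
128.0 [0.5545 0.0326] dx,dz cm 1.18 -0.33
138.0 [0.5456 0.0243] dx,dz cm 1.21 -0.12
148.0 [0.5383 0.0146] dx,dz cm 1.22 0.1
158.0 [0.5327 0.0037] dx,dz cm 1.18 0.31
168.0 [ 0.5292 -0.008 ] dx,dz cm 1.11 0.51
178.0 [ 0.5277 -0.0201] dx,dz cm 1.01 0.69
188.0 [ 0.5283 -0.0323] dx,dz cm 0.87 0.86
191.0 [ 0.5289 -0.0359] dx,dz cm 0.23 0.28
dz down 0.21
```

Approach and push to about 118°.

>>> {"op": "servo_tool", "data": {
  "commands": [0,0,0,0.8,0.1,0,0,0,0,0,0.8,0.1,0,0,0,0,0,0.4,0,-0.4,0,0,0,0,0.4,0,-0.4,0,0,0,0,0.5,0,-0.35,0,0,0,0,0.5,0,-0.35,0,0,0,0,0.55,0,-0.26,0,0,0,0,0.55,0,-0.26,0,0,0,0,0,0,0,0]
}}

```text
t: 9.25
tool_pos: [0.5637, 0.0391, 0.048]
tool_rot: [-0.771, 1.719, -1.719]
contact_force: [-0.2, -0.4, -0.2]
opening: 0.0003
```

```bash
python3 arc.py 18 118 128 138 148 158 168; python3 -c "
from h import *
snap('side','s3.png')
d=np.load('pics/s3.npz');cv2.imwrite('pics/s3c.png',cv2.resize(d['frame'][150:300,230:430],None,fx=4,fy=4)[:,:,::-1])"
```

```text
t 9.25 [0.5637 0.0391 0.048 ] F [-0.2 -0.4 -0.2] implied post [0.5517 0.0256]
118.0 [0.5648 0.0393] dx,dz cm -0.09 0.07
128.0 [0.5545 0.0326] dx,dz cm 1.18 -0.33
138.0 [0.5456 0.0243] dx,dz cm 1.21 -0.12
148.0 [0.5383 0.0146] dx,dz cm 1.22 0.1
158.0 [0.5327 0.0037] dx,dz cm 1.18 0.31
168.0 [ 0.5292 -0.008 ] dx,dz cm 1.11 0.51
dz down 0.5
```

View pics/s3c.png

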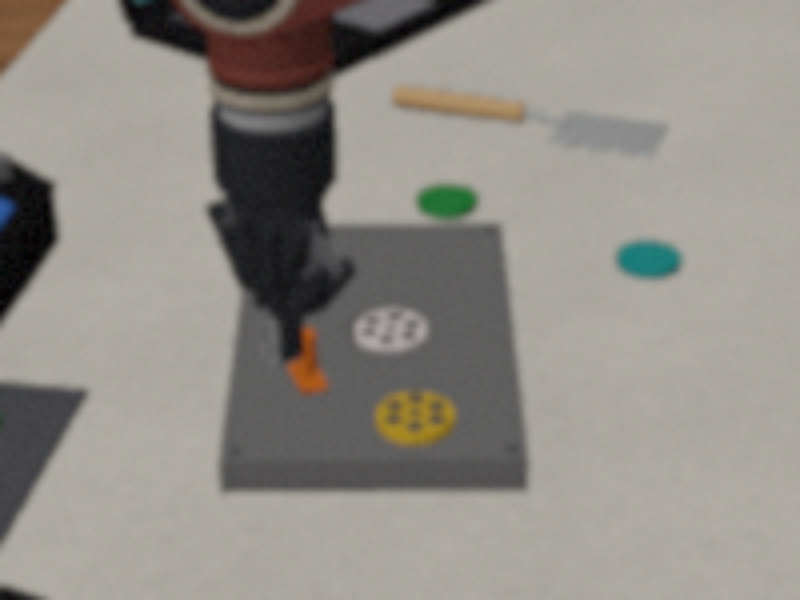

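```bash
python3 -c "
from h import *
d=snap('top','t4.png');cv2.imwrite('pics/t4c.png',cv2.resize(d['frame'][195:315,280:440],None,fx=5,fy=5)[:,:,::-1])
d=np.load('pics/s3.npz');f=d['frame'];h=cv2.cvtColor(f,cv2.COLOR_RGB2HSV);m=((h[...,0]<14)&(h[...,1]>170)&(h[...,2]>100)).astype(np.uint8);m[:215]=0;m[260:]=0;m[:,:280]=0;m[:,340:]=0
c=max(cv2.findContours(m,0,1)[0],key=cv2.contourArea);print(c[:,0].tolist());q=min(c[:,0].tolist(),key=lambda a:a[1]);print(q,ray(d,q[0]+1,q[1]+1,.062))
"
```

```text
[[305, 233], [305, 234], [306, 235], [306, 236], [306, 237], [305, 238], [305, 239], [304, 240], [303, 241], [303, 242], [303, 243], [304, 244], [304, 245], [305, 246], [306, 247], [307, 247], [308, 247], [309, 246], [310, 246], [310, 245], [309, 244], [309, 243], [308, 242], [308, 241], [308, 240], [308, 239], [307, 238], [307, 237], [307, 236], [307, 235], [307, 234], [307, 233], [306, 233]]
[305, 233] [0.54910708 0.0291933  0.062     ]
```

View pics/t4c.png

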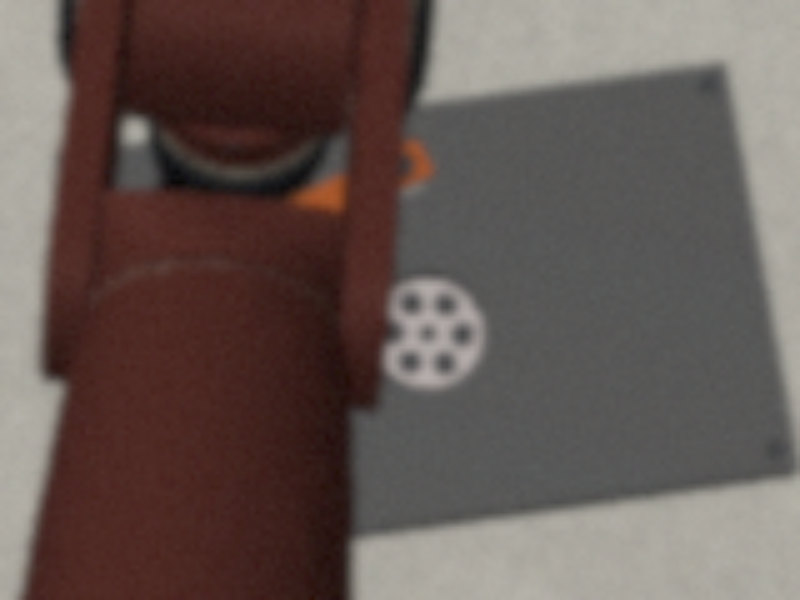

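>>> {"op": "servo_tool", "data": {
  "commands": [0,0,0,0.55,0.2,-0.2,0,0,0,0,0.6,0.2,-0.1,0,0,0,0,0.6,0.05,-0.06,0,0,0,0,0.6,0.05,-0.06,0,0,0,0,0.6,0.05,0.05,0,0,0,0,0.6,0.05,0.05,0,0,0,0,0.6,0.05,0.15,0,0,0,0,0.55,0.05,0.15,0,0,0,0,0,0,0,0]
}}

```text
t: 10.25
tool_pos: [0.5313, 0.0003, 0.0409]
tool_rot: [-0.769, 1.717, -1.721]
contact_force: [-0.4, 0.1, -0.0]
opening: 0.0
```

```bash
python3 arc.py 18 158 168 178 188 191; python3 -c "
from h import *
snap('side','s5.png')
d=np.load('pics/s5.npz');cv2.imwrite('pics/s5c.png',cv2.resize(d['frame'][150:300,230:430],None,fx=4,fy=4)[:,:,::-1])"
```

```text
t 10.25 [5.313e-01 3.000e-04 4.090e-02] F [-0.4  0.1 -0. ] implied post [ 0.5193 -0.0132]
158.0 [0.5327 0.0037] dx,dz cm -0.35 -0.11
168.0 [ 0.5292 -0.008 ] dx,dz cm 1.11 0.51
178.0 [ 0.5277 -0.0201] dx,dz cm 1.0 0.69
188.0 [ 0.5283 -0.0323] dx,dz cm 0.87 0.86
191.0 [ 0.5289 -0.0359] dx,dz cm 0.23 0.29
dz down -0.21
```

View pics/s5c.png

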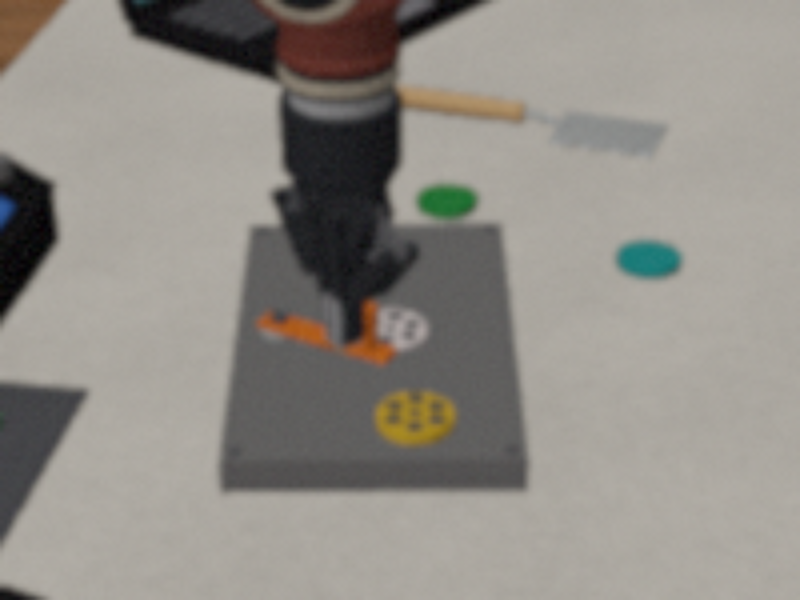

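```bash
python3 -c "
from h import *
d=np.load('pics/s5.npz');print(ray(d,323,225.5,.062),ray(d,323,234.5,.032)); 
d=snap('wrist','w9.png')
f=d['frame'];h=cv2.cvtColor(f,cv2.COLOR_RGB2HSV)"
```

```text
[ 0.51374947 -0.02002939  0.062     ] [ 0.51475401 -0.02369614  0.032     ]
```

View pics/w9.png

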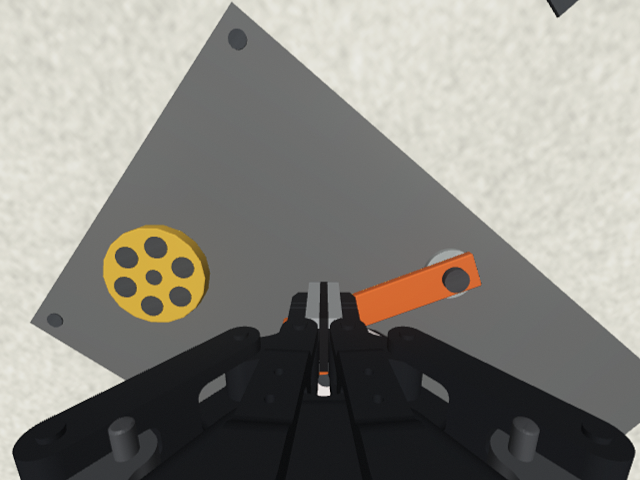

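>>> {"op": "servo_tool", "data": {
  "commands": [0,0,0,-0.8,0,0,0,0,0,0,-0.7,0,-0.5,0,0,-0.14,0,0,0,-0.6,0,0,-0.14,0,0,0,-0.6,0,0,-0.14,0,0,0,0,0,0,-0.14,0,0,0,0,0,0,0,0,0,0,0,0]
}}

```text
t: 11.05
tool_pos: [0.5295, 0.0281, 0.0408]
tool_rot: [-1.135, 1.309, -1.313]
contact_force: [-0.6, 0.0, 0.3]
opening: -0.0002
```

```bash
python3 arc.py 20 164 170 178 186 191; python3 go.py 0.52 0.014 0.043;python3 -c "
from h import *
snap('wrist','w10.png')"
```

```text
t 11.05 [0.5295 0.0281 0.0408] F [-0.6  0.   0.3] implied post [0.5267 0.0083]
164.0 [0.5212 0.0031] dx,dz cm 2.59 -0.47
170.0 [ 0.5196 -0.004 ] dx,dz cm 0.73 -0.06
178.0 [ 0.5185 -0.0138] dx,dz cm 0.98 0.03
186.0 [ 0.5189 -0.0235] dx,dz cm 0.96 0.17
191.0 [ 0.5198 -0.0296] dx,dz cm 0.59 0.17
dz down -0.22
t 11.05 pos [0.5295 0.0281 0.0408] zhead -8.02 down [ 0.004  0.001 -1.   ] F [-0.6  0.   0.3] op -0.0002
tool shift cm [ 1.53 -0.23 -0.74]
```

View pics/w10.png

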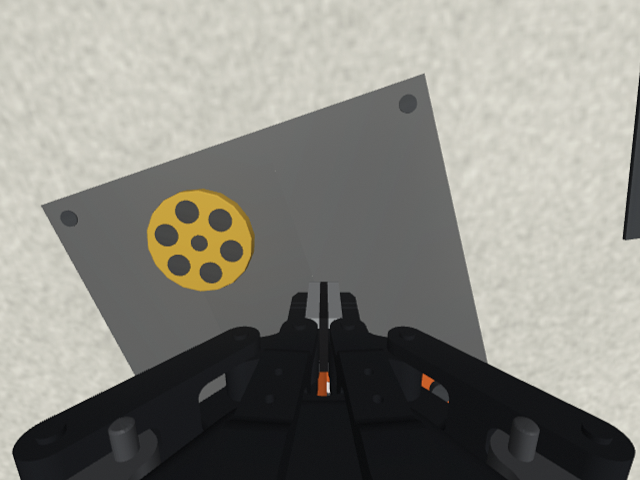

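Now push along +x to 178–191°, with a small overrun onto the stop.

>>> {"op": "servo_tool", "data": {
  "commands": [0,0,0,0.8,-0.1,-0.25,0,0,0,0,0.8,0,-0.2,0,0,0,0,0.7,0,0,0,0,0,0,0.7,0,0,0,0,0,0,0.6,0,0,0,0,0,0,0.6,0,0.05,0,0,0,0,0,0,0,0]
}}

```text
t: 11.8
tool_pos: [0.5183, -0.0162, 0.0416]
tool_rot: [-1.131, 1.317, -1.319]
contact_force: [0.1, 0.0, 0.1]
opening: 0.0
```

```bash
python3 arc.py 20 178 186 191;python3 -c "
from h import *
snap('side','s6.png')
d=np.load('pics/s6.npz');cv2.imwrite('pics/s6c.png',cv2.resize(d['frame'][150:300,230:430],None,fx=4,fy=4)[:,:,::-1])"
```

```text
t 11.8 [ 0.5183 -0.0162  0.0416] F [0.1 0.  0.1] implied post [ 0.5153 -0.036 ]
178.0 [ 0.5187 -0.0138] dx,dz cm -0.25 0.01
186.0 [ 0.5191 -0.0235] dx,dz cm 0.96 0.18
191.0 [ 0.52   -0.0296] dx,dz cm 0.58 0.18
dz down -0.14
```

View pics/s6c.png

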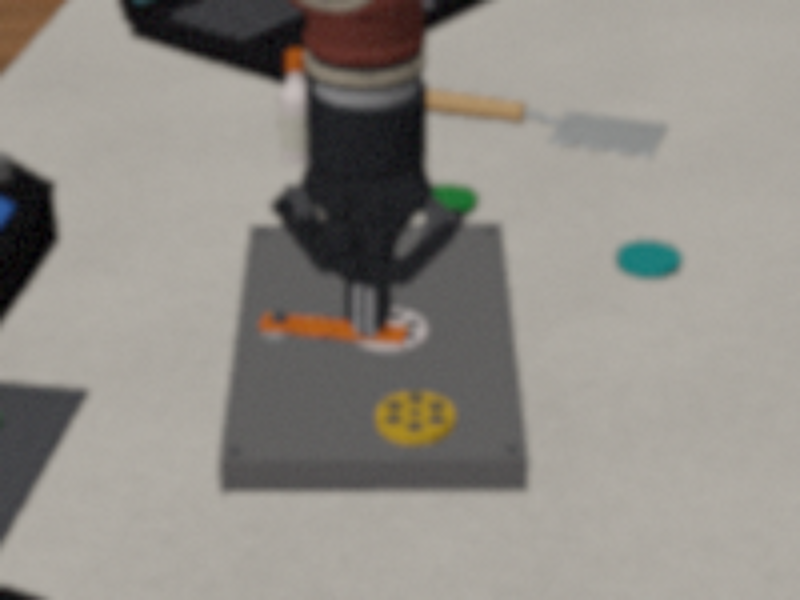

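>>> {"op": "servo_tool", "data": {
  "commands": [0,0,0,0.4,0,0.07,0,0,0,0,0.4,0,0.07,0,0,0,0,0.3,0,0.06,0,0,0,0,0,0,0,0]
}}

```text
t: 12.25
tool_pos: [0.5189, -0.0278, 0.0416]
tool_rot: [-1.131, 1.317, -1.318]
contact_force: [-0.5, -0.3, 0.2]
opening: -0.0002
```

```bash
python3 arc.py 20 178 186 191
```

```text
t 12.25 [ 0.5189 -0.0278  0.0416] F [-0.5 -0.3  0.2] implied post [ 0.5159 -0.0475]
178.0 [ 0.5187 -0.0138] dx,dz cm -1.38 -0.22
186.0 [ 0.5191 -0.0235] dx,dz cm 0.96 0.18
191.0 [ 0.52   -0.0296] dx,dz cm 0.58 0.18
dz down -0.14
```

>>> {"op": "servo_tool", "data": {
  "commands": [0,0,0,0.2,0,0.04,0,0,0,0,0.2,0,0.04,0,0,0,0,0.2,0,0.04,0]
}}

```text
t: 12.55
tool_pos: [0.519, -0.0311, 0.0416]
tool_rot: [-1.126, 1.322, -1.313]
contact_force: [-1.0, 11.3, 2.2]
opening: -0.0001
```

```bash
python3 arc.py 20 178 186 191;python3 -c "
from h import *
snap('side','s7.png')
d=np.load('pics/s7.npz');cv2.imwrite('pics/s7c.png',cv2.resize(d['frame'][150:300,230:430],None,fx=4,fy=4)[:,:,::-1])"
```

```text
t 12.55 [ 0.519  -0.0311  0.0416] F [-1.  11.3  2.2] implied post [ 0.516  -0.0509]
178.0 [ 0.5187 -0.0138] dx,dz cm -1.71 -0.29
186.0 [ 0.5191 -0.0235] dx,dz cm 0.96 0.18
191.0 [ 0.52   -0.0296] dx,dz cm 0.58 0.18
dz down -0.14
```

View pics/s7c.png

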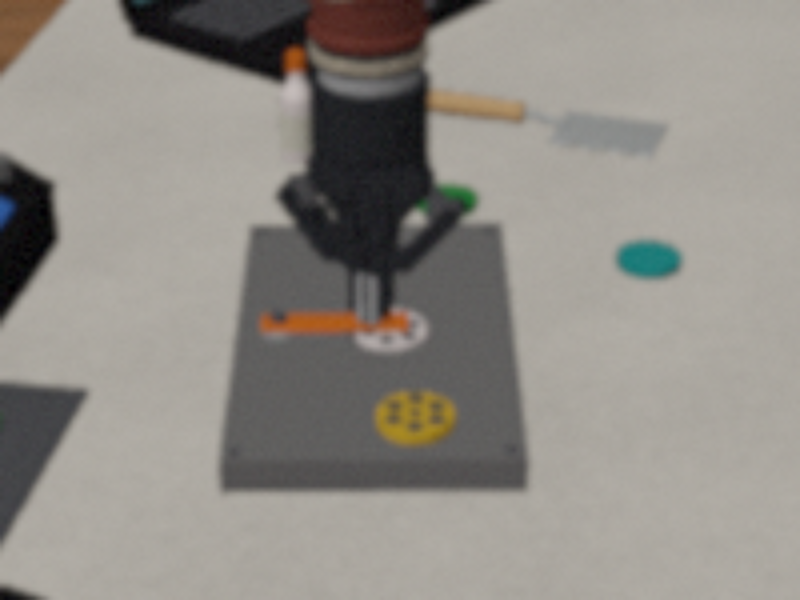

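The reaction force jumped to 11 N, so the arm is on its stop. I'll hold briefly, then back off, rise and check.

>>> {"op": "servo_tool", "data": {
  "commands": [0,0,0,0,0,0,0,0,0,0,0,0,0,0,0,0,0,-0.6,0,0,0,0,0,0,-1,0,0,0,0,0,0,-2,-1,0,0,0,0,0,-3,-4,0,0,0,0,0,-3,-4,0,0,0,0,0,0,-5,0,0,0,0,0,0,-4,0,0,0,0,0,0,0,0,0]
}}

```text
t: 13.6
tool_pos: [0.5324, 0.0697, 0.2271]
tool_rot: [-1.129, 1.323, -1.311]
contact_force: [-0.4, 0.3, 1.0]
opening: -0.0002
```

```bash
python3 go.py 0.519 0.06 0.2; python3 -c "
from h import *
for n in('top','side'):
    snap(n,n+'8.png')
d=np.load('pics/top8.npz');cv2.imwrite('pics/t8c.png',cv2.resize(d['frame'][195:315,280:440],None,fx=5,fy=5)[:,:,::-1])
d=np.load('pics/side8.npz');cv2.imwrite('pics/s8c.png',cv2.resize(d['frame'][150:300,230:430],None,fx=4,fy=4)[:,:,::-1])"
```

```text
t 13.6 pos [0.5324 0.0697 0.2271] zhead -8.55 down [-0.     0.009 -1.   ] F [-0.4  0.3  1. ] op -0.0002
tool shift cm [ 1.18  2.71 -1.17]
```

View pics/t8c.png

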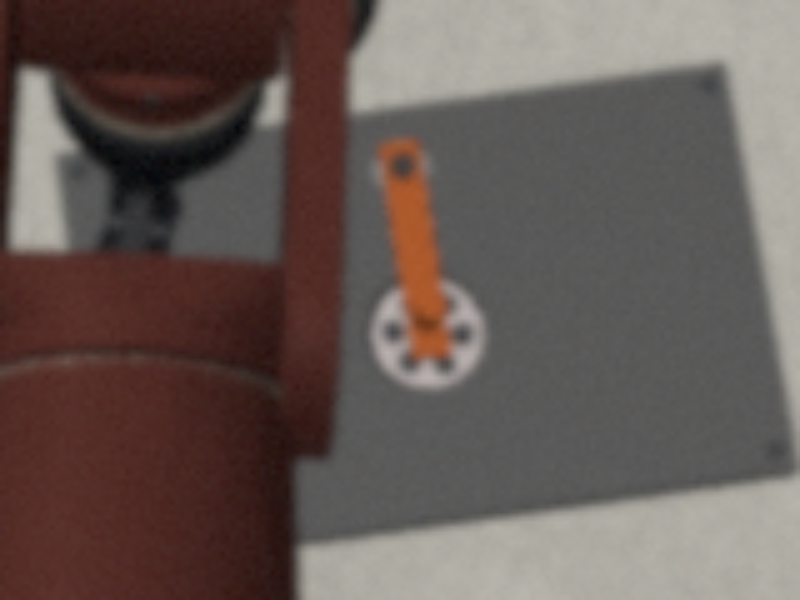

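View pics/s8c.png

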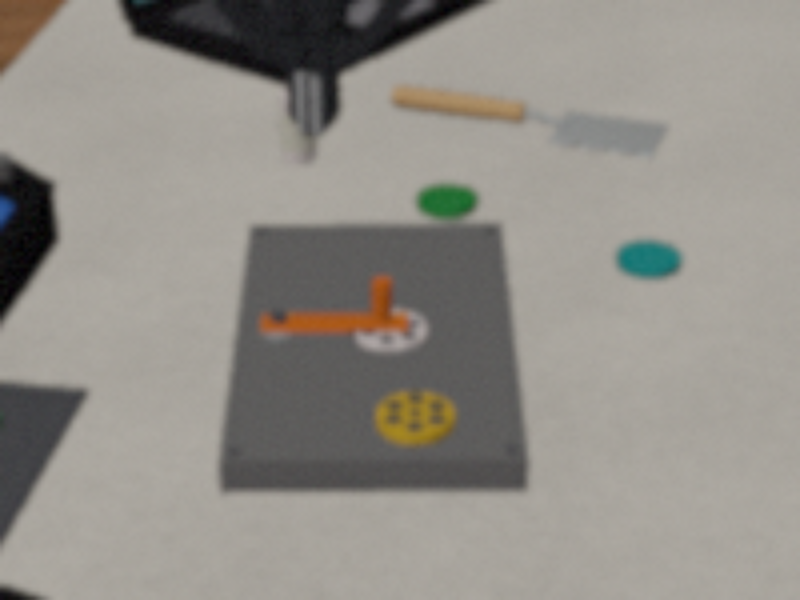

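```bash
python3 -c "
from h import *
d=np.load('pics/top8.npz');f=d['frame'];h=cv2.cvtColor(f,cv2.COLOR_RGB2HSV)
m=((h[...,0]<16)&(h[...,1]>150)&(h[...,2]>90)).astype(np.uint8);m[:215]=0;m[275:]=0;m[:,:345]=0;m[:,:][:,380:]=0
rows=[(v,np.where(m[v])[0].mean()) for v in range(226,264) if m[v].sum()>4 and not 252<=v<=260]
w=np.array([ray(d,u,v,.032)[:2] for v,u in rows]);s=np.polyfit(w[:,0],w[:,1],1);print('arm heading',np.degrees(np.arctan(s[0])))
print('side postdisc',[ray(np.load('pics/side8.npz'),230+382/4,150+283/4,.062)])
# fixture edge headings
e=[ray(d,280+722/5,195+65/5,.024),ray(d,280+795/5,195+470/5,.024)];q=e[0]-e[1];print('edge',np.degrees(np.arctan2(q[1],q[0])))
"
python3 - <<'E'
import sys; sys.path.insert(0,'.')
import os; os.chdir('.')
from h import *
for n in('top0','top8'):
    d=np.load(f'pics/{n}.npz')
s0,s8=[np.load(f'pics/{n}.npz')['frame'] for n in('side0','side8')]
for s in(s0,s8):
    h=cv2.cvtColor(s,cv2.COLOR_RGB2HSV);m=((h[...,0]>17)&(h[...,0]<32)&(h[...,1]>120)).astype(np.uint8);m[:240]=0;m[275:]=0;m[:,:310]=0;m[:,360:]=0
    M=cv2.moments(m,True);print('yellow side px',M['m10']/M['m00'],M['m01']/M['m00'])
E
```

```text
arm heading 9.538151500207173
side postdisc [array([ 0.51155112, -0.04598223,  0.062     ])]
edge 9.50481524325659
yellow side px 333.3041237113402 254.2422680412371
yellow side px 333.3061224489796 254.21428571428572
```

Arm heading (9.5°) matches the fixture edge (9.5°), and the yellow disc has not moved. Handing in.

```bash
python3 -c "
from h import *
print(ticket.finish_job())"
```

```text
the job is handed in; nothing more can be done
None
```

The white disc is in the nest and the keeper is shut over it. I handed the job in at about 14 s of the 67 s allowed; no verdict is reported.

**What I did:** I pushed the white disc about 106 mm across the deck with slightly parted fingertips until it dropped into the nest. I then swung the keeper by its post with closed fingertips until the force rose to 11 N at the stop, backed off and lifted clear.

**Checks:**
- **Disc, before shutting the keeper:** its top was at 25.1 mm with a slope below 0.002. Its centre was within about 1 mm of the nest centre by the wrist camera. The top camera had put the nest about 3 mm further out in x. The nest has only 2 mm of play all round, so a disc lying flat in it must be within the 5 mm limit.
- **Disc, after shutting:** I only looked at the pictures, which show it still in place under the arm; I did not repeat the depth check.
- **Keeper:** the arm heading is 9.54° against 9.50° for the fixture edge, so it is on its stop to within my measuring error.
- **Yellow disc:** it is in the same place to 0.03 px in the side view. I saw no change in the other things on the bench but did not measure them.
- **One reading unexplained:** a brief 3.6 N upward force appeared while pushing the disc, possibly light contact with the deck, and was gone at the next reading.

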